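# Pull the short tubes: one rejected, one shown over the light panel

## Task

Two of the five capped tubes in the white rack are shorter than the rest. Lower one of the short ones into the steel reject beaker and let go of it there; then draw the other short one out and finish while still holding it still over the middle of the light panel, all of it a good hand's breadth (10 cm or more) above the table and leaned over about halfway between upright and lying flat (45 degrees, to any side), touching nothing but the gripper. Leave the full-length tubes in the rack and everything else on the bench where it is.

Things in the scene. Friction and masses are not known exactly. Their poses are not given: they have to be found in the camera images.
- short_a_cap (a point): a short capped tube, one of two alike: 76 mm tall over all, pale frosted body 16 mm in diameter, purple-grey cap 18 mm in diameter and 18 mm tall on top (its top is 24 mm lower than a full-length tube's), about 16 g; starts upright in one of the rack's five wells, any of them. This point: centre of its cap, 67 mm above the tube's foot and 9 mm below its top, the place to grip it; z along the tube from foot to cap
- short_a: the same short tube; origin at the centre of its foot (underside), z along the tube towards the cap
- short_b_cap (a point): a short capped tube, one of two alike: 76 mm tall over all, pale frosted body 16 mm in diameter, purple-grey cap 18 mm in diameter and 18 mm tall on top (its top is 24 mm lower than a full-length tube's), about 16 g; starts upright in one of the rack's five wells, any of them. This point: centre of its cap, 67 mm above the tube's foot and 9 mm below its top, the place to grip it; z along the tube from foot to cap
- short_b: the same short tube; origin at the centre of its foot (underside), z along the tube towards the cap
- full_a: a full-length capped tube, 100 mm tall, otherwise like the short ones, upright in another well of the rack; to be left there. Origin at the centre of its foot, z up
- full_b: a full-length capped tube, 100 mm tall, otherwise like the short ones, upright in another well of the rack; to be left there. Origin at the centre of its foot, z up
- full_c: a full-length capped tube, 100 mm tall, otherwise like the short ones, upright in another well of the rack; to be left there. Origin at the centre of its foot, z up
- rack: white plastic block rack, fixed, 60 mm (its x) by 260 mm (its y) by 50 mm high, five square wells 18 mm wide in one row along its y, 50 mm apart, the middle one at the centre; wells 40 mm deep, so the tubes' feet stand 10 mm above the table. Origin at the centre of its underside on the table, z up
- beaker: steel reject beaker, fixed, open at the top and empty: 84 mm outer diameter at the rim, 80 mm high, wall 3 mm, inner floor about 5 mm up. On the robot's left or right. Origin at the centre of its underside on the table, z up
- panel: flat light panel, fixed: aluminium frame with a white face, 140 mm (its x) by 120 mm (its y), 15 mm high, lying on the table on the other side from the beaker. Origin at the centre of its underside, z up
- panel_mid (a point): centre of the light panel's white face, 15 mm above the table
- jar: small amber jar, 48 mm in diameter, 55 mm high, bystander between robot and rack. Origin at the centre of its underside
- dish: shallow white dish, 72 mm in diameter, 16 mm high, bystander between robot and rack. Origin at the centre of its underside
- bottle: white bottle, 60 mm in diameter, 110 mm high, bystander behind the rack. Origin at the centre of its underside
- tweezers: steel tweezers lying flat, 120 mm long, 6 mm high, bystander. Origin at the middle, on the table
Mind the look-alikes: they are no part of the job. Leave any orange or red look-alike of the beaker alone.

How it is judged:
On the way, in this order (a step that is already met when the one before it is completed fails the run):
1. a short tube is lowered, held in the gripper, until its foot is below the beaker's rim (((horizontal distance between short_a and beaker below 0.045 m and z of short_a in the frame of beaker below 0.07 m and contact force between short_a and the fingers above 0.3 N) or (horizontal distance between short_b and beaker below 0.045 m and z of short_b in the frame of beaker below 0.07 m and contact force between short_b and the fingers above 0.3 N))), for 0.1 s.
2. that short tube is let go and rests in the beaker (((horizontal distance between short_a and beaker below 0.045 m and z of short_a in the frame of beaker below 0.03 m and contact force between short_a and the fingers below 0.05 N and linear speed of short_a below 0.05 m/s) or (horizontal distance between short_b and beaker below 0.045 m and z of short_b in the frame of beaker below 0.03 m and contact force between short_b and the fingers below 0.05 N and linear speed of short_b below 0.05 m/s))), for 0.2 s.
At the end, for the whole second after the job is handed in: One short tube rests in the beaker, let go; the other is gripped still, 30 to 60 degrees from upright, foot and cap over 85 mm above the table and within 90 mm of the panel centre, carried by nothing else. Full-length tubes within 15 mm, bystanders within 30 mm of their starts ((((horizontal distance between short_a and beaker below 0.045 m and z of short_a in the frame of beaker below 0.03 m and contact force between short_a and the fingers below 0.05 N and linear speed of short_a below 0.05 m/s) and (contact force between short_b and the fingers above 0.3 N and angle between short_b_cap's own z axis and vertical between 0.52 and 1.05 rad and height (world z) of each of short_b, short_b_cap above 0.085 m and horizontal distance between each of short_b_cap, short_b and panel_mid below 0.09 m and linear speed of short_b below 0.03 m/s and contact force between short_b and rack below 0.05 N and contact force between short_b and panel below 0.05 N and contact force between short_b and beaker below 0.05 N and contact force between short_b and short_a below 0.05 N)) or ((horizontal distance between short_b and beaker below 0.045 m and z of short_b in the frame of beaker below 0.03 m and contact force between short_b and the fingers below 0.05 N and linear speed of short_b below 0.05 m/s) and (contact force between short_a and the fingers above 0.3 N and angle between short_a_cap's own z axis and vertical between 0.52 and 1.05 rad and height (world z) of each of short_a, short_a_cap above 0.085 m and horizontal distance between each of short_a_cap, short_a and panel_mid below 0.09 m and linear speed of short_a below 0.03 m/s and contact force between short_a and rack below 0.05 N and contact force between short_a and panel below 0.05 N and contact force between short_a and beaker below 0.05 N and contact force between short_a and short_b below 0.05 N))) and distance of each of full_a, full_b, full_c from where it was at the start of the episode below 0.015 m and distance of each of jar, dish, bottle, tweezers from where it was at the start of the episode below 0.03 m); the arm keeps its last pose, push and grip.
It fails at once if a full-length tube is pulled out or moved more than 15 mm (distance of any of full_a, full_b, full_c from where it was at the start of the episode above 0.015 m).
It fails at once if a bystander is pushed more than 30 mm or lifted (distance of any of jar, dish, bottle, tweezers from where it was at the start of the episode above 0.03 m).
It also fails if it takes over 54 s, if anything falls off the work surface, if the arm or the gripper's body presses on something with over 40 N, if the wrist force passes 120 N, or if a joint passes its speed limit or range.

## Robot

A 6-joint arm with a two-finger parallel gripper is mounted at the origin on the work surface. World frame = base frame: x ahead of the robot, y to its left, z up, the work surface at z = 0. Lengths are in m, angles in rad, forces in N, time in s.
With the tool pointing down it reaches from about 0.375 to 0.975 m from the base axis. Payload 3.8 kg.
Tool frame: the origin (TCP) lies at the very end of the fingers, on their centre line; the grasp point (between the pads) lies bot.grasp_offset behind it (bot.grasp_offset is the distance from the TCP to the grasp point, in m); y points along the fingers, x is the direction in which the jaws open and shut, and the axes are right-handed (so a half turn about y gives the same grasp; the last joint's range is limited). The gripper opens to 85 mm and grips with 20 to 120 N. Pads are 22 mm wide; open, the fingers measure 114 mm over their backs; the gripper's body (76 mm by 85 mm) begins 54 mm behind the grasp point. The pads swing forward as they close: fully open they stand 13 mm farther back than shut.
Start: joints at [-1.208, 0.264, 1.604, -0, 1.274, -0.037], TCP at [0.263, -0.622, 0.231] pointing down, gripper open.
Joint ranges: [-2.63, 2.63], [-0.94, 2.18], [0.31, 2.57], [-1.31, 4.45], [0, 2.66], [-2.55, 2.55]. Speed limits (rad/s): [2.57, 2.57, 3.14, 3.14, 3.14, 3.14].

## Interface

Orientations are given as a rotation vector (axis times angle).
In Python, from workcell import sensors, read_camera, job, bot gives the robot as it stands.
- The arm moves only by the tool arm_command, never from a script. Its argument "deltas" is a list of rows, each a list of 4 numbers: the shift along the tool's x, y, z in m, then the turn about the tool's y in rad. A call has 1 to 20 rows; each row shifts and turns the commanded pose from where the row before left it, along the tool's axes as they then stand; what a row does not reach is not made up. A row lasts 1/8 s, in which the tool goes at most 62.5 mm and 10.7 degrees, less where a joint would pass 70% of its speed; a pose out of reach is approached as far as the arm can. A call is refused whole if a number of a shift passes 0.0625 or a number of a turn 0.188, either way. A call with a gripper value outside its range is refused whole. "fingers" is the finger opening in m, from 0 to 0.0854, set as the call begins (left out, the last holds). The fingers move at their own pace and stop on an object; "newtons" is the grip in N (left out, the last holds). Time passes only in rows, so rows that do not move let the fingers close. It gives the time, the measured TCP pose, the force and the opening at its end, in the units of the state.
- sensors.read_state(): the state, without advancing time (a new reading comes with each control period).
- read_camera(name): name is "scene" or "top" or "wrist"; returns a dict with "color" (384x512x3 uint8, red, green, blue), "vfov" (degrees; the focal length in pixels is half the picture's height over the tangent of half this angle, whatever the lens; pixels are square), "cx", "cy" (the principal point, pixels), "dist_coeffs" ([k1, k2, p1, p2, k3] as OpenCV has them; the pictures are not rectified), "R" (3x3) and "t" (3): a world point X has camera coordinates R X + t; the wrist camera has in their place "T_tool_cam" (4x4, takes a point from camera to tool coordinates, whose origin is the TCP and whose axes are the tool frame's). Camera axes: x right, y down, z forward; pixel columns grow to the right and rows downward; lengths in m; the calibration is good to about 2 mm. A picture is of the moment at which its call begins: read the wrist's pose just before it. There is no depth.
- job.finish_job(): hands the job in, once; it reports no verdict.
The state is a dict: "time": time; "q": joint angles; "joint_vel": joint speeds; "joint_torque": joint torques, N m; "tool_pos": TCP position; "tcp_rot": TCP orientation; "wrist_force": force on the tool from outside, world axes, zero at the start; "torque": the same for the moment, N m; "width": opening from 0.0 (shut) to 1.0 (fully open).
Only numpy, scipy, OpenCV 4.12 (cv2) and the standard library are available. Lean on these libraries where they do the work, as an engineer would, in place of code of your own. Each camera call takes 0.05 s, during which the arm holds its last target.

## Working session

There is one attempt and no reset: what is moved stays moved. The work goes in short steps, Python scripts to look and compute and a tool call to move; the robot and the scene stay as the last step left them, time stands still between calls to the robot, and variables do not carry over. Pictures are saved under pics/ and viewed, and the job is handed in when it is done.

Besides the shell and the picture viewer there is one more tool, called after ">>>" by a JSON object that holds its "fn" and its "kwargs". arm_command: Moves the arm, as the interface text tells. Its arguments: {"type":"object","properties":{"deltas":{"type":"array"},"fingers":{"type":"number"},"newtons":{"type":"number"}},"required":["deltas"]}

```bash
ls; mkdir -p pics; python3 - <<'E'
from workcell import sensors, read_camera, job, bot
import cv2
s=sensors.read_state();print(s)
print(bot.grasp_offset,[a for a in dir(bot) if a[0]!='_'])
for n in("scene","top"):
    c=read_camera(n);cv2.imwrite(f"pics/{n}0.png",c["color"][:,:,::-1])
    print(n,{k:v for k,v in c.items() if k!="color"})
E
```

```text
pics
{'time': 0.0, 'q': array([-1.20789576e+00,  2.64802639e-01,  1.60538636e+00, -4.92907765e-06,
        1.27367936e+00, -3.68945973e-02]), 'joint_vel': array([-0.00058521,  0.00041683, -0.00083016, -0.00061366,  0.00029547,
       -0.0009955 ]), 'joint_torque': array([-7.03973292e-04, -5.15109694e+01, -3.67315578e+01, -2.17284346e-04,
        1.29995844e-02, -1.05475351e-05]), 'tool_pos': array([ 0.26247041, -0.62108585,  0.229922  ]), 'tcp_rot': array([-1.3708656 ,  0.91120889, -0.90816071]), 'wrist_force': array([ 0.62989132,  0.06859698, -0.71989982]), 'torque': array([-0.00515919, -0.01515265, -0.01749863]), 'width': 1.0003739610662137}
0.0187 ['MotionError', 'grasp_offset']
scene {'vfov': 46.30144168158826, 'cx': 260.851451786914, 'cy': 195.70487675748245, 'dist_coeffs': array([-0.12265433,  0.        ,  0.        ,  0.        ,  0.        ]), 'R': array([[-0.72445256,  0.68929606, -0.00627895],
       [ 0.58655959,  0.61164018, -0.53088995],
       [-0.36209989, -0.38828756, -0.84741751]]), 't': array([ 0.42523533, -0.26091219,  1.25791437])}
top {'vfov': 45.3244425931559, 'cx': 252.28191309642682, 'cy': 184.80581914448052, 'dist_coeffs': array([0.03302916, 0.        , 0.        , 0.        , 0.        ]), 'R': array([[ 0.01138813, -0.99970833,  0.02129702],
       [-0.99090704, -0.01413832, -0.1338034 ],
       [ 0.13406548, -0.01957959, -0.99077903]]), 't': array([-0.06417927,  0.53566309,  1.27194106])}
```

View pics/scene0.png

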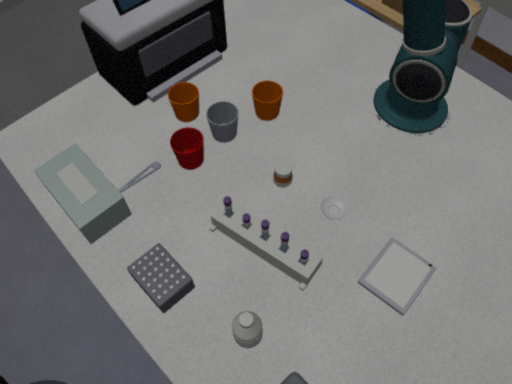

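View pics/top0.png

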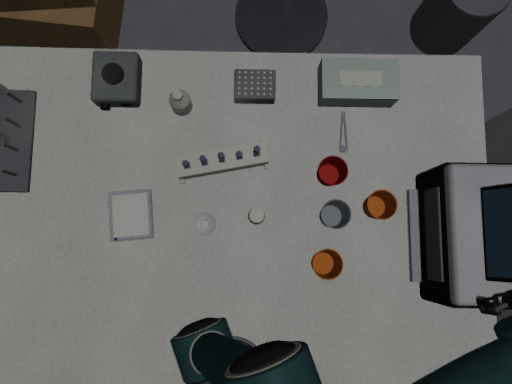

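The scene view shows five purple caps at (228,202), (247,218), (265,227), (285,239) and (304,256). The grey beaker is at (223,122), with orange and red look-alikes around it, and the panel is at (398,274). In the top view the caps run from (186,164) to (257,150), the beaker is at (335,213) and the panel is at (131,215). I'll crop these and triangulate.

```bash
cat > h.py <<'E'
import numpy as np, cv2
from workcell import sensors, read_camera
def K(c):
    f=c["color"].shape[0]/2/np.tan(np.radians(c["vfov"]/2)); return np.array([[f,0,c["cx"]],[0,f,c["cy"]],[0,0,1.]])
def ray(c,uv):
    n=cv2.undistortPoints(np.array([[uv]],float),K(c),c["dist_coeffs"])[0,0]
    d=c["R"].T@np.array([n[0],n[1],1]); return -c["R"].T@c["t"],d
def onplane(c,uv,z):
    o,d=ray(c,uv); return o+d*(z-o[2])/d[2]
def tri(c1,u1,c2,u2):
    o,d=ray(c1,u1);p,e=ray(c2,u2)
    A=np.stack([d,-e],1);s=np.linalg.lstsq(A,p-o,rcond=None)[0]
    a=o+d*s[0];b=p+e*s[1];return (a+b)/2,np.linalg.norm(a-b)
def proj(c,X):
    return cv2.projectPoints(np.array([X],float),cv2.Rodrigues(c["R"])[0],c["t"],K(c),c["dist_coeffs"])[0][0,0]
def blobs(m,amin):
    n,l,s,ce=cv2.connectedComponentsWithStats(m.astype(np.uint8))
    return [(ce[i],s[i]) for i in range(1,n) if s[i][4]>=amin]
E
python3 - <<'E'
from h import *
C={n:read_camera(n) for n in("scene","top")}
P={}
for n,c in C.items():
    h=cv2.cvtColor(c["color"],cv2.COLOR_RGB2HSV)
    m=(h[...,0]>118)&(h[...,0]<155)&(h[...,1]>60)&(h[...,2]>40)
    b=[x for x in blobs(m,12) if x[1][4]<400 and 120<x[0][1]<290]; 
    P[n]=[x[0] for x in b]
    for x in b: print(n,x[0].round(1),x[1])
s=sorted(P["scene"],key=lambda p:p[0]); t=sorted(P["top"],key=lambda p:-p[0])
for a,b in zip(s,t): print(a.round(1),b.round(1),tri(C["scene"],a,C["top"],b))
a=cv2.resize(C["scene"]["color"][185:290,195:330],None,fx=5.5,fy=5.5,interpolation=cv2.INTER_CUBIC)
cv2.imwrite("pics/crop_s.png",a[...,::-1])
a=cv2.resize(C["top"]["color"][135:255,95:360],None,fx=3,fy=3,interpolation=cv2.INTER_CUBIC)
cv2.imwrite("pics/crop_t.png",a[...,::-1])
E
```

```text
scene [227.1 200.9] [224 197   7   9  55]
scene [246. 218.] [243 214   7   9  50]
scene [264.9 224.3] [262 220   7  10  55]
scene [284.7 236.9] [282 233   7   9  54]
scene [304.3 254.2] [301 250   8  10  58]
top [256.2 149. ] [254 146   5   7  25]
top [220.4 155.4] [218 153   6   6  29]
top [238.5 154.1] [236 152   6   5  24]
top [202.4 158.6] [200 156   6   6  28]
top [185.3 163.3] [183 161   6   6  27]
[227.1 200.9] [256.2 149. ] (array([ 0.62559758, -0.06514958,  0.10380161]), np.float64(0.0013261179611510653))
[246. 218.] [238.5 154.1] (array([ 0.61580475, -0.01667117,  0.07874472]), np.float64(0.0014367810424724917))
[264.9 224.3] [220.4 155.4] (array([0.60631592, 0.03219065, 0.10298771]), np.float64(0.0017850383177990196))
[284.7 236.9] [202.4 158.6] (array([0.59682605, 0.08121303, 0.10212269]), np.float64(0.0020471373785577738))
[304.3 254.2] [185.3 163.3] (array([0.58736249, 0.13003589, 0.07949984]), np.float64(0.002192950519405548))
```

View pics/crop_s.png

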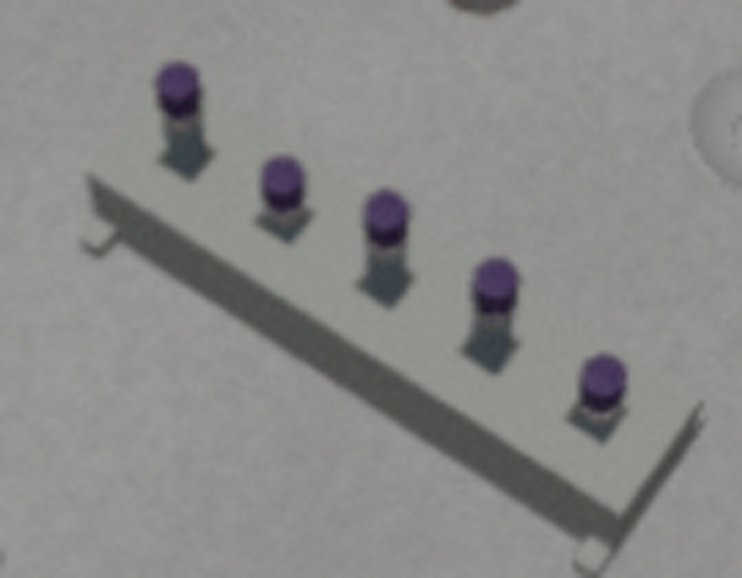

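View pics/crop_t.png

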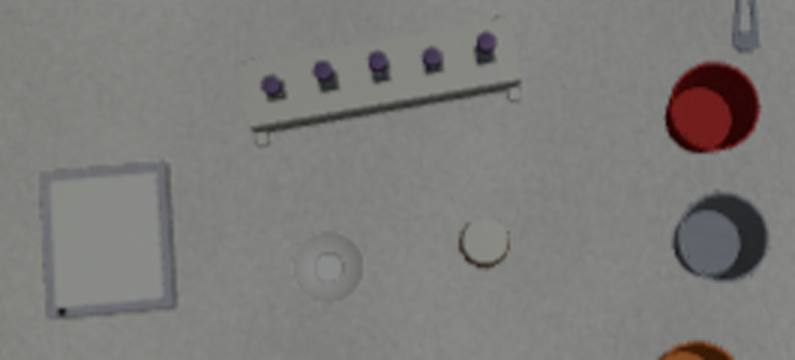

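The short tubes are the 2nd, scene (246,218), z 0.079, and the 5th, scene (304,254), z 0.079. The other three triangulate to z≈0.103, and the crops agree. The steel beaker is the grey one at top (335,213); the orange and red cups are decoys. Next I'll measure the beaker rim and the panel.

```bash
python3 - <<'E'
from h import *
C={n:read_camera(n) for n in("scene","top")}
c=C["top"]
for (u,v) in [(674/3+95,237/3+135),(767/3+95,237/3+135),(722/3+95,193/3+135),(720.5/3+95,280/3+135)]:
    print(onplane(c,(u,v),0.08).round(4))
corn=[(41,172),(164,162),(174,306),(48,317)]
q=np.array([onplane(c,(x/3+95,y/3+135),0.015) for x,y in corn]);print(q.round(3),q.mean(0).round(4))
s=C["scene"]
q=np.array([onplane(s,p,0.015) for p in [(396,239),(435,266),(403,310),(360,280)]]);print(q.round(3),q.mean(0).round(4))
for n,(x0,y0,x1,y1) in {"scene":(155,70,300,180),"top":(290,140,410,290)}.items():
    a=cv2.resize(C[n]["color"][y0:y1,x0:x1],None,fx=5 if n=="scene" else 3.9,fy=5 if n=="scene" else 3.9,interpolation=cv2.INTER_CUBIC)
    cv2.imwrite(f"pics/bk_{n}.png",a[...,::-1])
E
```

```text
[ 0.4527 -0.2416  0.08  ]
[ 0.4538 -0.3265  0.08  ]
[ 0.4936 -0.286   0.08  ]
[ 0.4142 -0.2835  0.08  ]
[[0.512 0.353 0.015]
 [0.523 0.237 0.015]
 [0.386 0.222 0.015]
 [0.375 0.339 0.015]] [0.449  0.2875 0.015 ]
[[0.383 0.235 0.015]
 [0.373 0.338 0.015]
 [0.505 0.349 0.015]
 [0.519 0.241 0.015]] [0.445  0.2907 0.015 ]
```

View pics/bk_scene.png

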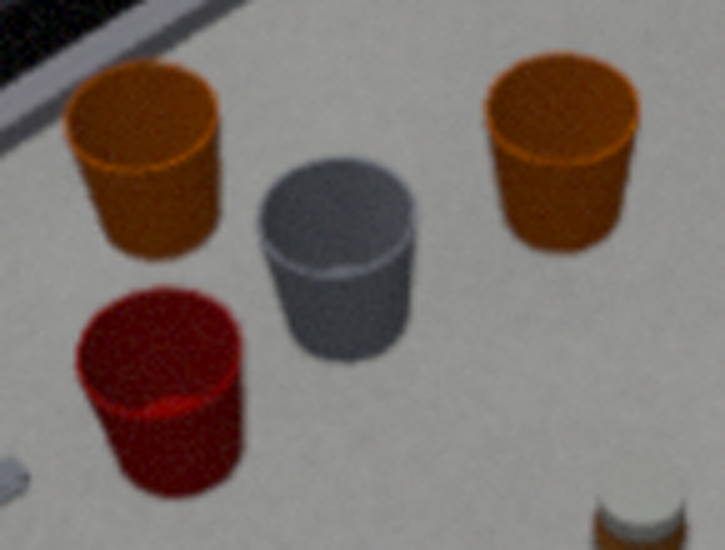

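View pics/bk_top.png

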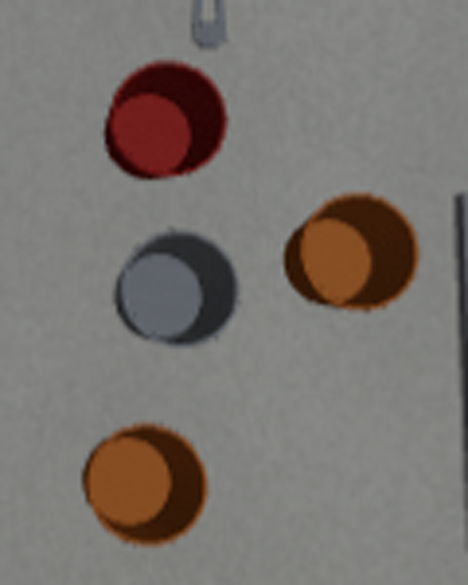

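Scene crop: the steel rim centre is at about (222.5,113.3) full-frame. In the top view it is at about (335.4,213.8). I'll cross-check both and compute the moves.

```bash
python3 - <<'E'
from h import *
from scipy.spatial.transform import Rotation as Ro
C={n:read_camera(n) for n in("scene","top")}
print(onplane(C["top"],(335.4,213.8),.08).round(4),onplane(C["scene"],(222.5,113.5),.08).round(4),tri(C["scene"],(222.5,113.3),C["top"],(335.4,213.8)))
s=sensors.read_state();R=Ro.from_rotvec(s["tcp_rot"]).as_matrix();print(R.round(3),s["tool_pos"],s["time"])
print("row yaw",np.degrees(np.arctan2(.13004+.06515,.58736-.6256)))
b=sorted([(p[0]) for p in []])
c=read_camera("wrist");cv2.imwrite("pics/w0.png",c["color"][...,::-1]);print(c["T_tool_cam"].round(3),c["vfov"])
E
```

```text
[ 0.4538 -0.2847  0.08  ] [ 0.4538 -0.2805  0.08  ] (array([ 0.45299153, -0.2839856 ,  0.07784509]), np.float64(0.0029711067892731263))
[[ 0.389 -0.     0.921]
 [-0.921  0.     0.389]
 [-0.    -1.    -0.   ]] [ 0.26272511 -0.62168882  0.23110817] 0.4
row yaw 101.08452206688445
[[ 1.    -0.001  0.    -0.   ]
 [-0.    -0.282  0.959 -0.143]
 [-0.    -0.959 -0.282  0.071]
 [ 0.     0.     0.     1.   ]] 63.67029055623172
```

View pics/w0.png

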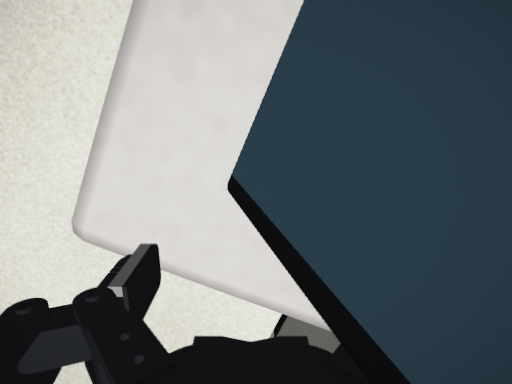

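```bash
python3 - <<'E'
from h import *
C={n:read_camera(n) for n in("scene","top")}
for z in (0,.1,.2,.25):print(z,onplane(C["top"],(424,303),z).round(3),onplane(C["top"],(445,305),z).round(3),onplane(C["top"],(410,280),z).round(3))
print(proj(C["top"],[.263,-.622,.231]))
for u in [(100,78),(220,42),(225,60)]:
  print([onplane(C["scene"],u,z).round(3) for z in(0,.2)])
E
```

```text
0 [ 0.211 -0.548  0.   ] [ 0.206 -0.607  0.   ] [ 0.274 -0.511  0.   ]
0.1 [ 0.222 -0.509  0.1  ] [ 0.218 -0.564  0.1  ] [ 0.28  -0.475  0.1  ]
0.2 [ 0.233 -0.471  0.2  ] [ 0.229 -0.521  0.2  ] [ 0.287 -0.439  0.2  ]
0.25 [ 0.239 -0.451  0.25 ] [ 0.235 -0.499  0.25 ] [ 0.29  -0.421  0.25 ]
[493.30520393 292.60176289]
[array([ 0.581, -0.713, -0.   ]), array([ 0.653, -0.483,  0.2  ])]
[array([ 0.215, -0.579, -0.   ]), array([ 0.366, -0.378,  0.2  ])]
[array([ 0.26 , -0.503,  0.   ]), array([ 0.401, -0.318,  0.2  ])]
```

>>> {"fn": "arm_command", "kwargs": {"deltas": [[0,-0.05,0,0],[0,-0.05,0,0],[0,-0.05,0,0],[0,-0.05,0,0],[0,0,0,0]]}}

```text
time: 1.18
tool_pos: [0.2633, -0.6233, 0.4385]
tcp_rot: [-1.379, 0.903, -0.918]
wrist_force: [-0.2, -0.6, 0.6]
width: 0.997
```

```bash
cat >> h.py <<'E'
from scipy.spatial.transform import Rotation as Ro
def pose(s=None):
    s=s or sensors.read_state();R=Ro.from_rotvec(s["tcp_rot"]).as_matrix();return s["tool_pos"],R,np.arctan2(R[1,0],R[0,0])
def plan(p,yaw,target,tyaw,n=None,vmax=.055,wmax=.18):
    "straight line in n rows: world target pos (TCP), target x-yaw"
    d=np.array(target)-p;dy=(tyaw-yaw+np.pi)%(2*np.pi)-np.pi
    n=n or int(max(np.ceil(np.linalg.norm(d)/vmax),np.ceil(abs(dy)/wmax),1))
    rows=[]
    for i in range(n):
        y=yaw+dy*i/n;X=np.array([np.cos(y),np.sin(y),0]);Y=np.array([0,0,-1.]);Z=np.cross(X,Y)
        q=d/n;rows.append([round(float(q@X),4),round(float(q@Y),4),round(float(q@Z),4),round(float(-dy/n),4)])
    return rows
E
python3 - <<'E'
from h import *
s=sensors.read_state();p,R,y=pose(s);print(p,np.degrees(y),s["time"],s["q"].round(2),R.round(3))
print(plan(p,y,[.606,-.05,.25],np.radians(11.1)))
E
```

```text
[ 0.2633365  -0.62333055  0.43853503] -67.09285392744381 1.175 [-1.21  0.21  1.3  -0.    1.62 -0.04] [[ 0.389  0.004  0.921]
 [-0.921 -0.011  0.389]
 [ 0.011 -1.    -0.   ]]
[[-0.0304, 0.0145, 0.0414, -0.105], [-0.0259, 0.0145, 0.0444, -0.105], [-0.0211, 0.0145, 0.0469, -0.105], [-0.016, 0.0145, 0.0488, -0.105], [-0.0108, 0.0145, 0.0502, -0.105], [-0.0055, 0.0145, 0.0511, -0.105], [-0.0001, 0.0145, 0.0514, -0.105], [0.0053, 0.0145, 0.0511, -0.105], [0.0106, 0.0145, 0.0503, -0.105], [0.0158, 0.0145, 0.0489, -0.105], [0.0208, 0.0145, 0.047, -0.105], [0.0256, 0.0145, 0.0445, -0.105], [0.0302, 0.0145, 0.0416, -0.105]]
```

>>> {"fn": "arm_command", "kwargs": {"deltas": [[-0.03,0.0145,0.041,-0.105],[-0.026,0.0145,0.044,-0.105],[-0.021,0.0145,0.047,-0.105],[-0.016,0.0145,0.049,-0.105],[-0.011,0.0145,0.05,-0.105],[-0.0055,0.0145,0.051,-0.105],[0,0.0145,0.051,-0.105],[0.005,0.0145,0.051,-0.105],[0.0105,0.0145,0.05,-0.105],[0.016,0.0145,0.049,-0.105],[0.021,0.0145,0.047,-0.105],[0.0255,0.0145,0.0445,-0.105],[0.03,0.0145,0.0415,-0.105],[0,0,0,0],[0,0,0,0]], "fingers": 0.05}}

```text
time: 3.05
tool_pos: [0.6034, -0.0496, 0.2417]
tcp_rot: [-1.566, -0.151, 0.154]
wrist_force: [-0.5, 0.1, -0.7]
width: 0.584
```

```bash
cat >> h.py <<'E'
def wrist():
    s=sensors.read_state();c=read_camera("wrist");p,R,y=pose(s)
    T=np.eye(4);T[:3,:3]=R;T[:3,3]=p
    M=np.linalg.inv(T@c["T_tool_cam"]);c["R"]=M[:3,:3];c["t"]=M[:3,3];return s,c
E
python3 - <<'E'
from h import *
s,c=wrist();p,R,y=pose(s);print(p,np.degrees(y),s["time"],s["q"].round(2),s["width"],R.round(3))
cv2.imwrite("pics/w1.png",c["color"][...,::-1])
for X in [(.616,-.017,.079),(.5874,.13,.079),(.6063,.0322,.103),(.453,-.284,.08)]: print(proj(c,X))
E
```

```text
[ 0.60344617 -0.04958377  0.24172394] 11.128888513398214 3.05 [-0.12  0.13  1.75 -0.    1.27 -0.32] 0.584095527851355 [[ 0.981 -0.002 -0.193]
 [ 0.193 -0.     0.981]
 [-0.002 -1.     0.   ]]
[270.43054736 145.42830547]
[273.64012071 -27.75704422]
[273.07029486  91.62215849]
[ 92.4250132  336.58747285]
```

View pics/w1.png

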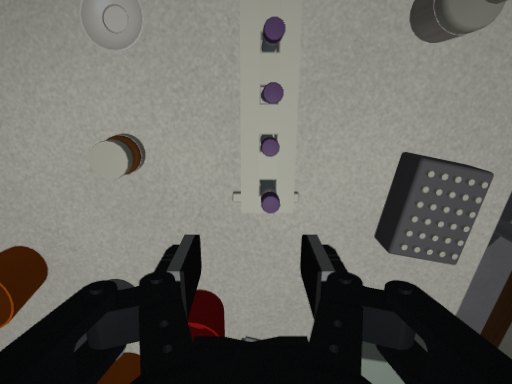

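```bash
python3 - <<'E'
from h import *
p,R,y=pose()
s,c=wrist()
h=cv2.cvtColor(c["color"],cv2.COLOR_RGB2HSV)
m=(h[...,0]>118)&(h[...,0]<155)&(h[...,1]>60)&(h[...,2]>40)
for b in blobs(m,100): print(b[0].round(1),b[1],onplane(c,b[0],.08).round(4),onplane(c,b[0],.104).round(4))
print(plan(p,y,[.6158,-.0165,.15],np.radians(11.1),3))
E
```

```text
[273.4  27.5] [263  16  21  24 378] [0.5968 0.0865 0.08  ] [0.5962 0.0813 0.104 ]
[271.9  91.6] [262  82  20  20 326] [0.6071 0.0324 0.08  ] [0.6056 0.0314 0.104 ]
[269.3 145.7] [261 137  18  18 240] [ 0.6153 -0.0181  0.08  ] [ 0.6132 -0.0151  0.104 ]
[270.  202.4] [262 194  17  18 243] [ 0.6283 -0.0756  0.08  ] [ 0.6252 -0.0681  0.104 ]
[[0.0061, 0.0308, 0.0102, -0.0002], [0.0062, 0.0308, 0.0102, -0.0002], [0.0062, 0.0308, 0.0102, -0.0002]]
```

Both views agree on the cap within about 1.5 mm: (0.6155,-0.017). I'll move over it and then down.

>>> {"fn": "arm_command", "kwargs": {"deltas": [[0.006,0.031,0.01,0],[0.006,0.031,0.01,0],[0.006,0.031,0.01,0],[0,0.02,0,0],[0,0,0,0],[0,0,0,0]], "fingers": 0.045}}

```text
time: 3.9
tool_pos: [0.6169, -0.0176, 0.1312]
tcp_rot: [-1.566, -0.153, 0.15]
wrist_force: [0.3, -0.1, -0.4]
width: 0.528
```

```bash
python3 - <<'E'
from h import *
s,c=wrist();p,R,y=pose(s);print(p,y,s["width"])
cv2.imwrite("pics/w2.png",c["color"][...,::-1])
print(plan(p,y,[.6155,-.017,.059],np.radians(11.1),3))
E
```

```text
[ 0.61688108 -0.01758428  0.13121703] 0.19304600967519478 0.5277826788876218
[[-0.0004, 0.0241, 0.0003, -0.0002], [-0.0004, 0.0241, 0.0003, -0.0002], [-0.0004, 0.0241, 0.0003, -0.0002]]
```

View pics/w2.png

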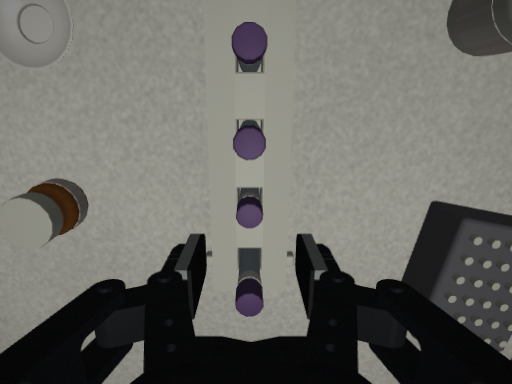

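Wrist view: our short cap is at (249,212), noticeably smaller than its neighbours and centred between the pads at x≈251. I'll descend and grip.

>>> {"fn": "arm_command", "kwargs": {"deltas": [[0,0.024,0,0],[-0.001,0.024,0,0],[0,0.024,0,0],[0,0,0,0],[0,0,0,0]]}}

```text
time: 4.58
tool_pos: [0.6164, -0.0171, 0.0596]
tcp_rot: [-1.566, -0.154, 0.15]
wrist_force: [-0.2, 0.5, 0.6]
width: 0.527
```

```bash
python3 - <<'E'
from h import *
s,c=wrist();p,R,y=pose(s);print(p,y,s["width"],s["wrist_force"])
cv2.imwrite("pics/w3.png",c["color"][...,::-1])
E
```

```text
[ 0.61640786 -0.01714675  0.05956398] 0.1938279391179468 0.5274924472686742 [-0.21061862  0.4737645   0.64825956]
```

View pics/w3.png

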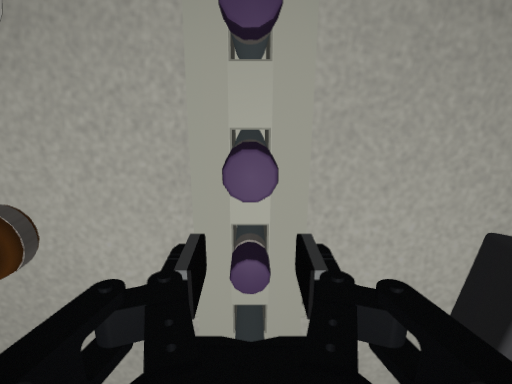

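The short cap at (250,266) sits between the pads. I'll close and draw it out.

>>> {"fn": "arm_command", "kwargs": {"deltas": [[0,0,0,0],[0,0,0,0],[0,0,0,0],[0,0,0,0],[0,-0.02,0,0],[0,-0.04,0,0],[0,-0.05,0,0],[0,-0.03,0,0],[0,0,0,0]], "fingers": 0.0, "newtons": 30}}

```text
time: 5.75
tool_pos: [0.6173, -0.017, 0.2027]
tcp_rot: [-1.567, -0.158, 0.147]
wrist_force: [0.9, 0.0, -0.2]
width: 0.194
```

```bash
python3 - <<'E'
from h import *
s,c=wrist();p,R,y=pose(s);print(p,y,s["width"],s["wrist_force"],s["time"])
cv2.imwrite("pics/w4.png",c["color"][...,::-1])
r=plan(p,y,[.4535,-.2835,p[2]],y-.15,7);print(r)
E
```

```text
[ 0.61731661 -0.01703998  0.20268675] 0.19408786361238423 0.19425531890256145 [ 0.91726462  0.00647373 -0.21972051] 5.75
[[-0.0303, 0.0, -0.0328, 0.0214], [-0.0296, 0.0, -0.0335, 0.0214], [-0.0289, 0.0, -0.0341, 0.0214], [-0.0281, 0.0, -0.0347, 0.0214], [-0.0274, 0.0, -0.0353, 0.0214], [-0.0266, 0.0, -0.0359, 0.0214], [-0.0258, 0.0, -0.0365, 0.0214]]
```

View pics/w4.png

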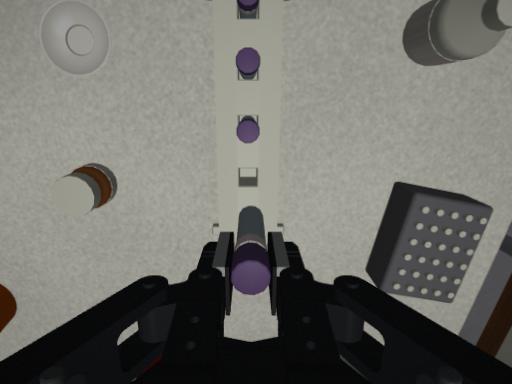

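>>> {"fn": "arm_command", "kwargs": {"deltas": [[-0.03,0,-0.033,0],[-0.03,0,-0.033,0],[-0.03,0,-0.033,0],[-0.03,0,-0.033,0],[-0.03,0,-0.033,0],[-0.03,0,-0.033,0],[-0.032,0,-0.032,0],[0,0,0,0],[0,0,0,0]]}}

```text
time: 6.92
tool_pos: [0.4506, -0.2827, 0.1963]
tcp_rot: [-1.563, -0.15, 0.153]
wrist_force: [-0.2, 0.5, 0.4]
width: 0.197
```

```bash
python3 - <<'E'
from h import *
s,c=wrist();p,R,y=pose(s);print(p,y,s["width"],s["time"])
cv2.imwrite("pics/w5.png",c["color"][...,::-1])
t=read_camera("top");sc=read_camera("scene")
cv2.imwrite("pics/t5.png",cv2.resize(t["color"][120:300,250:430],None,fx=3,fy=3)[...,::-1])
cv2.imwrite("pics/s5.png",cv2.resize(sc["color"][30:210,130:310],None,fx=3,fy=3)[...,::-1])
print(plan(p,y,[.4535,-.2835,p[2]],y,1))
E
```

```text
[ 0.45057867 -0.28274965  0.19633654] 0.19307906346805065 0.1969241741922507 6.925
[[0.0027, 0.0, -0.0013, -0.0]]
```

View pics/w5.png

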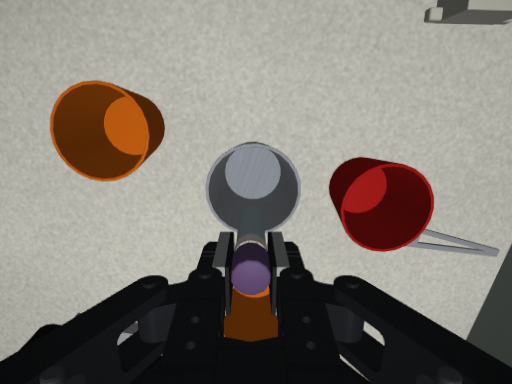

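View pics/s5.png

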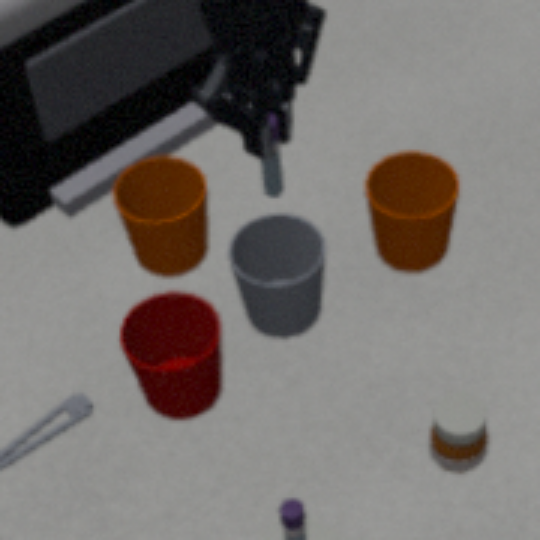

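```bash
python3 - <<'E'
from h import *
s,c=wrist()
for u in [(206,189),(300,189),(253,189),(253,143)]: print(onplane(c,u,.08).round(4))
E
```

```text
[ 0.4129 -0.2922  0.08  ]
[ 0.4938 -0.2763  0.08  ]
[ 0.4534 -0.2843  0.08  ]
[ 0.4455 -0.2449  0.08  ]
```

>>> {"fn": "arm_command", "kwargs": {"deltas": [[0.0025,0,-0.0015,0],[0,0.035,0,0],[0,0.035,0,0],[0,0.03,0,0],[0,0.02,0,0],[0,0.01,0,0],[0,0,0,0],[0,0,0,0]]}}

```text
time: 8.12
tool_pos: [0.455, -0.2849, 0.0688]
tcp_rot: [-1.567, -0.154, 0.151]
wrist_force: [-0.4, -0.3, -0.3]
width: 0.198
```

```bash
python3 - <<'E'
from h import *
s,c=wrist();p,R,y=pose(s);print(p,y,s["width"],s["time"],s["wrist_force"])
cv2.imwrite("pics/w6.png",c["color"][...,::-1])
E
```

```text
[ 0.45501934 -0.28492387  0.06884686] 0.19419512890301746 0.19761788230177 8.125 [-0.42296205 -0.25584733 -0.3112354 ]
```

View pics/w6.png

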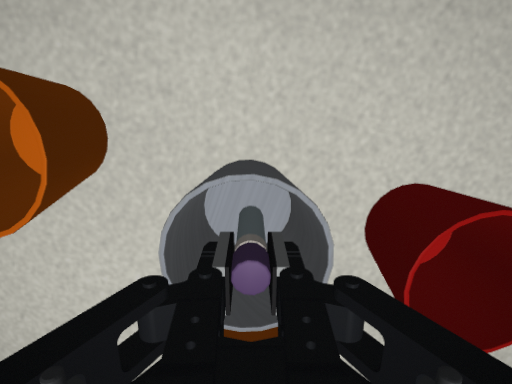

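>>> {"fn": "arm_command", "kwargs": {"deltas": [[0,0.007,0,0],[0,0,0,0]]}}

```text
time: 8.43
tool_pos: [0.4538, -0.2842, 0.0605]
tcp_rot: [-1.565, -0.152, 0.153]
wrist_force: [-0.5, 0.1, -0.7]
width: 0.196
```

>>> {"fn": "arm_command", "kwargs": {"deltas": [[0,0,0,0],[0,0,0,0],[0,0,0,0],[0,0,0,0],[0,-0.02,0,0],[0,-0.03,0,0],[0,-0.04,0,0],[0,-0.04,0,0],[0,0,0,0]], "fingers": 0.034}}

```text
time: 9.55
tool_pos: [0.4567, -0.2862, 0.1953]
tcp_rot: [-1.571, -0.158, 0.147]
wrist_force: [0.1, -0.6, -0.2]
width: 0.393
```

```bash
python3 - <<'E'
from h import *
s,c=wrist();p,R,y=pose(s);print(p,y,s["width"],s["time"],s["wrist_force"])
cv2.imwrite("pics/w7.png",c["color"][...,::-1])
print(plan(p,y,[.5875,.130,.17],np.radians(11.1)))
E
```

```text
[ 0.45665411 -0.28618647  0.19528113] 0.1940371861380744 0.392672649249545 9.55 [ 0.12800815 -0.56408815 -0.20219696]
[[0.0261, 0.0032, 0.0479, 0.0], [0.0261, 0.0032, 0.0479, 0.0], [0.0261, 0.0032, 0.0479, 0.0], [0.0261, 0.0032, 0.0479, 0.0], [0.0261, 0.0032, 0.0479, 0.0], [0.0261, 0.0032, 0.0479, 0.0], [0.0261, 0.0032, 0.0479, 0.0], [0.0261, 0.0032, 0.0479, 0.0]]
```

View pics/w7.png

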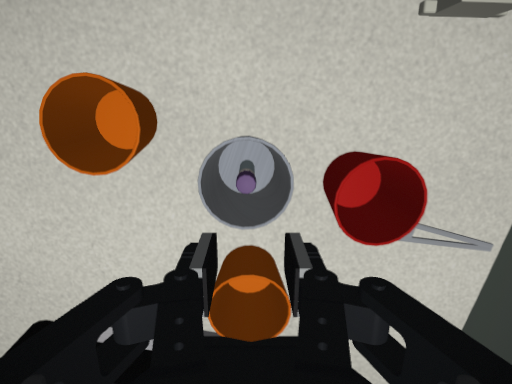

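The first tube is in the beaker, standing, with its cap at (246,182). Now the second short tube.

>>> {"fn": "arm_command", "kwargs": {"deltas": [[0.026,0,0.048,0],[0.026,0,0.048,0],[0.026,0,0.048,0],[0.026,0,0.048,0],[0.026,0,0.048,0],[0.026,0,0.048,0],[0.026,0,0.048,0],[0.026,0,0.048,0],[0,0.02,0,0],[0,0.02,0,0],[0,0,0,0]], "fingers": 0.045}}

```text
time: 10.98
tool_pos: [0.5809, 0.1307, 0.1465]
tcp_rot: [-1.566, -0.145, 0.158]
wrist_force: [-0.0, 0.1, -0.4]
width: 0.526
```

```bash
python3 - <<'E'
from h import *
s,c=wrist();p,R,y=pose(s);print(p,y,s["width"],s["time"],s["q"].round(2))
cv2.imwrite("pics/w8.png",c["color"][...,::-1])
h=cv2.cvtColor(c["color"],cv2.COLOR_RGB2HSV)
m=(h[...,0]>118)&(h[...,0]<155)&(h[...,1]>60)&(h[...,2]>40)
for b in blobs(m,100): print(b[0].round(1),b[1],onplane(c,b[0],.08).round(4))
print(plan(p,y,[.5872,.130,.059],np.radians(11.1),3))
E
```

```text
[0.58093531 0.13067772 0.14648689] 0.19274022277902617 0.5260635995618035 10.975 [ 0.18  0.19  1.86 -0.    1.1  -0.01]
[260.2 210.5] [249 200  24  22 426] [0.5871 0.1278 0.08  ]
[260.1 293.2] [248 283  25  22 441] [0.6009 0.0601 0.08  ]
[[0.002, 0.0292, -0.0006, -0.0003], [0.002, 0.0292, -0.0006, -0.0003], [0.002, 0.0292, -0.0006, -0.0003]]
```

View pics/w8.png

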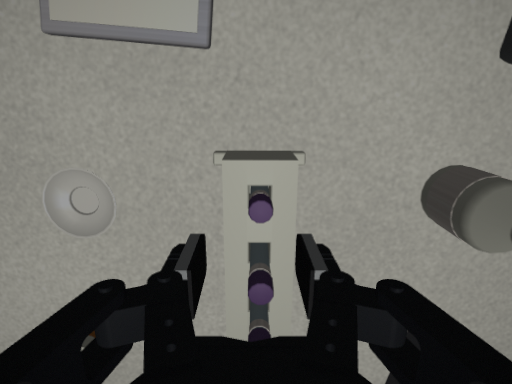

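>>> {"fn": "arm_command", "kwargs": {"deltas": [[0.006,0.02,-0.001,0],[0,0.034,-0.001,0],[0,0.033,0,0],[0,0,0,0],[0,0,0,0]]}}

```text
time: 11.65
tool_pos: [0.5914, 0.1314, 0.0646]
tcp_rot: [-1.565, -0.153, 0.151]
wrist_force: [0.1, 0.0, 0.0]
width: 0.526
```

```bash
python3 - <<'E'
from h import *
s,c=wrist();p,R,y=pose(s);print(p,y,s["width"],s["time"],s["wrist_force"])
cv2.imwrite("pics/w9.png",c["color"][...,::-1])
E
```

```text
[0.59141468 0.13138414 0.06461618] 0.19342421619990585 0.5262017338411492 11.65 [0.13079228 0.0379587  0.03870227]
```

View pics/w9.png

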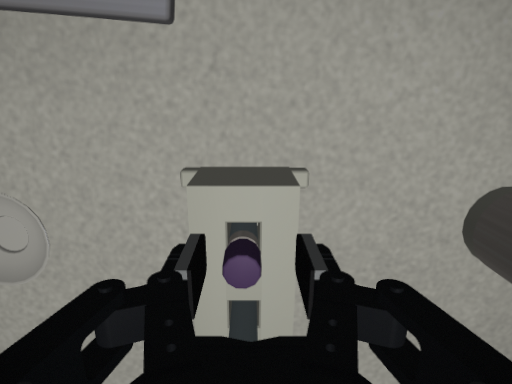

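>>> {"fn": "arm_command", "kwargs": {"deltas": [[-0.004,0.005,-0.001,0],[0,0,0,0],[0,0,0,0]]}}

```text
time: 12.08
tool_pos: [0.5869, 0.13, 0.0592]
tcp_rot: [-1.565, -0.153, 0.152]
wrist_force: [-0.7, 0.5, -0.4]
width: 0.528
```

>>> {"fn": "arm_command", "kwargs": {"deltas": [[0,0,0,0],[0,0,0,0],[0,0,0,0],[0,0,0,0],[0,-0.02,0,0],[0,-0.03,0,0],[0,-0.02,0,0],[0,0,0,0],[0,0,0,0]], "fingers": 0.0, "newtons": 20}}

```text
time: 13.2
tool_pos: [0.5861, 0.1298, 0.1283]
tcp_rot: [-1.566, -0.151, 0.153]
wrist_force: [-0.6, 0.2, -1.5]
width: 0.198
```

```bash
python3 - <<'E'
from h import *
s,c=wrist();p,R,y=pose(s);print(p,y,s["width"],s["time"],s["wrist_force"])
cv2.imwrite("pics/w10.png",c["color"][...,::-1])
u=np.array([-.1925,.9813]);print("row coord",(p[:2]-[.6063,.0322])@u)
for v in [(241,168),(190,168),(300,168)]: 
    for z in(.05,):X=onplane(c,v,z);print(X,(X[:2]-[.6063,.0322])@u)
E
```

```text
[0.58605034 0.12976045 0.12825932] 0.19405314224727865 0.19795996002687086 13.2 [-0.61263715  0.15148493 -1.48600696]
row coord 0.09963412636521846
[0.57355378 0.1524778  0.05      ] 0.12433224854673662
[0.53692822 0.14530838 0.05      ] 0.12434732140697377
[0.61588347 0.16079666 0.05      ] 0.12434708195224524
```

View pics/w10.png

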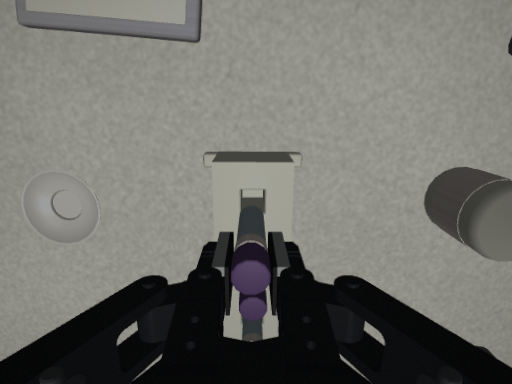

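>>> {"fn": "arm_command", "kwargs": {"deltas": [[0,0,0.028,0],[0,0,0.03,0],[0,0.026,0,0],[0,0.026,0,0],[0,0,0,0],[0,0,0,0]]}}

```text
time: 14.0
tool_pos: [0.5754, 0.1867, 0.0766]
tcp_rot: [-1.566, -0.152, 0.153]
wrist_force: [-0.3, -0.4, 0.6]
width: 0.199
```

```bash
python3 - <<'E'
from h import *
s,c=wrist();p,R,y=pose(s);print(p,y,s["width"],s["time"],s["wrist_force"])
u=np.array([-.1925,.9813]);print("row coord",(p[:2]-[.6063,.0322])@u)
cv2.imwrite("pics/w11.png",c["color"][...,::-1])
sc=read_camera("scene")
cv2.imwrite("pics/s11.png",cv2.resize(sc["color"][180:330,230:430],None,fx=4,fy=4)[...,::-1])
E
```

```text
[0.57543681 0.18667242 0.07662237] 0.19381738122659545 0.1989311221317729 14.0 [-0.2633382  -0.40551809  0.63822557]
row coord 0.15752495003526118
```

View pics/w11.png

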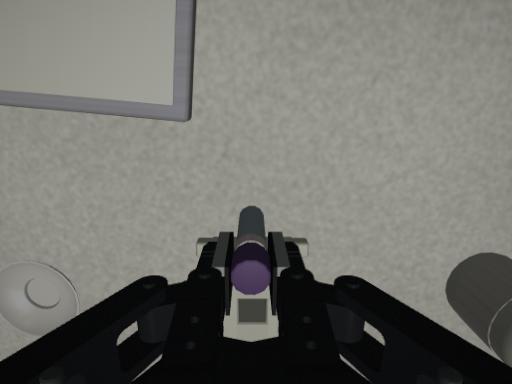

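View pics/s11.png

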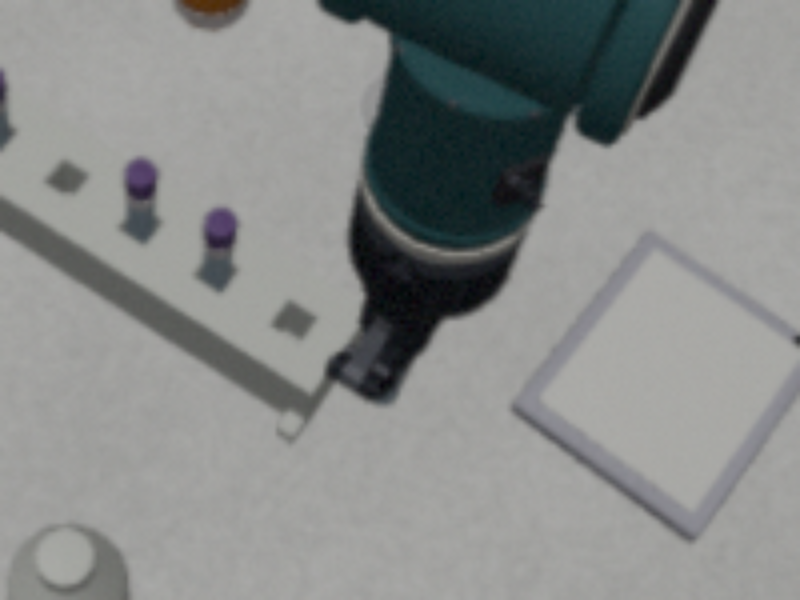

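The tube hangs upright beyond the rack's end, with its foot about 22 mm below the rack top. I'll pivot it over the rack's end edge.

>>> {"fn": "arm_command", "kwargs": {"deltas": [[0,0,-0.01,0],[0,0,-0.008,0],[0,0,-0.008,0],[0,0,-0.008,0],[0,0,0,0]]}}

```text
time: 14.72
tool_pos: [0.5827, 0.153, 0.0772]
tcp_rot: [-1.565, -0.152, 0.151]
wrist_force: [-0.3, 2.2, 1.9]
width: 0.202
```

```bash
python3 - <<'E'
from h import *
s,c=wrist();p,R,y=pose(s);print(p,y,s["width"],s["time"],s["wrist_force"])
cv2.imwrite("pics/w12.png",c["color"][...,::-1])
E
```

```text
[0.58266864 0.15298282 0.07721737] 0.19315190570247964 0.20161801558433062 14.725 [-0.32096896  2.15098975  1.91513497]
```

View pics/w12.png

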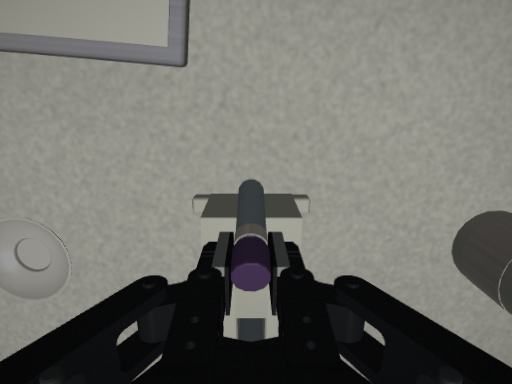

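It is pivoting: the foot has swung out and side force is only 2 N. I'll continue.

>>> {"fn": "arm_command", "kwargs": {"deltas": [[0,0,-0.008,0],[0,0,-0.008,0],[0,0,-0.006,0],[0,0,-0.006,0],[0,0,0,0]]}}

```text
time: 15.4
tool_pos: [0.5878, 0.1249, 0.0771]
tcp_rot: [-1.566, -0.152, 0.152]
wrist_force: [-0.8, -0.1, 1.9]
width: 0.205
```

```bash
python3 - <<'E'
from h import *
s,c=wrist();p,R,y=pose(s);print(p,y,s["width"],s["time"],s["wrist_force"])
u=np.array([-.1925,.9813]);print("row coord",(p[:2]-[.6063,.0322])@u)
cv2.imwrite("pics/w13.png",c["color"][...,::-1])
g=p+np.array([0,0,.0187])
for a in (30,40,45,50,60): print(a,proj(c,g+.067*(np.sin(np.radians(a))*np.array([u[0],u[1],0])-np.cos(np.radians(a))*np.array([0,0,1]))).round(0))
print(proj(c,g))
E
```

```text
[0.58780293 0.12494072 0.07710185] 0.19362029611585446 0.20481019814327014 15.4 [-0.78960447 -0.11984732  1.85983892]
row coord 0.09456715851531233
30 [252. 167.]
40 [252. 153.]
45 [252. 147.]
50 [252. 140.]
60 [252. 129.]
[252.58651298 266.08068658]
```

View pics/w13.png

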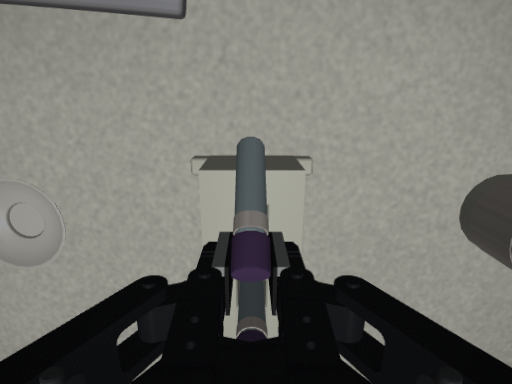

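The foot is at about (251,147) against (252,147) predicted for 45°. I'll firm the grip, lift and carry it to the panel.

>>> {"fn": "arm_command", "kwargs": {"deltas": [[0,0,0,0],[0,0,0,0],[0,-0.02,0,0],[0,-0.03,0,0],[0,-0.03,0,0],[0,-0.03,0,0],[-0.018,0,0.027,0],[-0.018,0,0.027,0],[-0.018,0,0.028,0],[-0.018,0,0.028,0],[-0.018,0,0.027,0],[-0.017,0,0.027,0],[0,0,0,0],[0,0,0,0]], "newtons": 40}}

```text
time: 17.2
tool_pos: [0.4514, 0.2661, 0.1876]
tcp_rot: [-1.566, -0.154, 0.152]
wrist_force: [-0.4, 0.1, 0.5]
width: 0.196
```

```bash
python3 - <<'E'
from h import *
s,c=wrist();p,R,y=pose(s);print(p,y,s["width"],s["time"],s["wrist_force"])
cv2.imwrite("pics/w14.png",c["color"][...,::-1])
u=np.array([-np.sin(y),np.cos(y)]);g=p+np.array([0,0,.0187])
for a in (30,40,45,50,60): print(a,proj(c,g+.067*(np.sin(np.radians(a))*np.array([u[0],u[1],0])-np.cos(np.radians(a))*np.array([0,0,1]))).round(0))
for n in("scene","top"):
    k=read_camera(n);q=proj(k,g).astype(int);print(n,q)
    x0,y0=max(q[0]-70,0),max(q[1]-55,0)
    cv2.imwrite(f"pics/{n}14.png",cv2.resize(k["color"][y0:y0+110,x0:x0+140],None,fx=5,fy=5,interpolation=cv2.INTER_CUBIC)[...,::-1]);print(x0,y0)
E
```

```text
[0.45137411 0.26608488 0.1876301 ] 0.19467909946202902 0.195916188420931 17.2 [-0.4242284   0.10953433  0.47116447]
30 [252. 167.]
40 [252. 153.]
45 [252. 147.]
50 [252. 140.]
60 [252. 129.]
scene [412 226]
342 171
top [120 208]
50 153
```

View pics/w14.png

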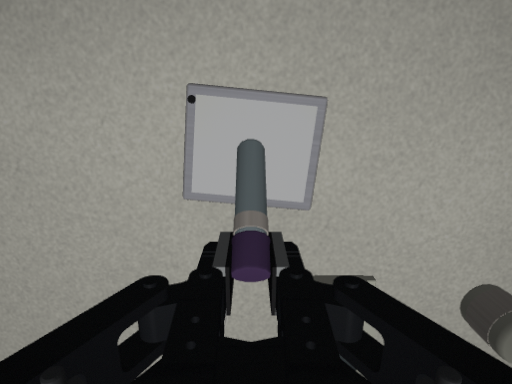

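View pics/scene14.png

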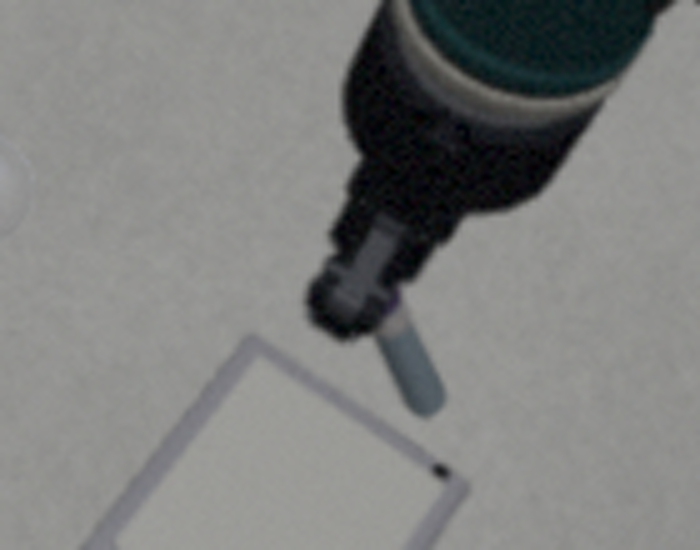

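View pics/top14.png

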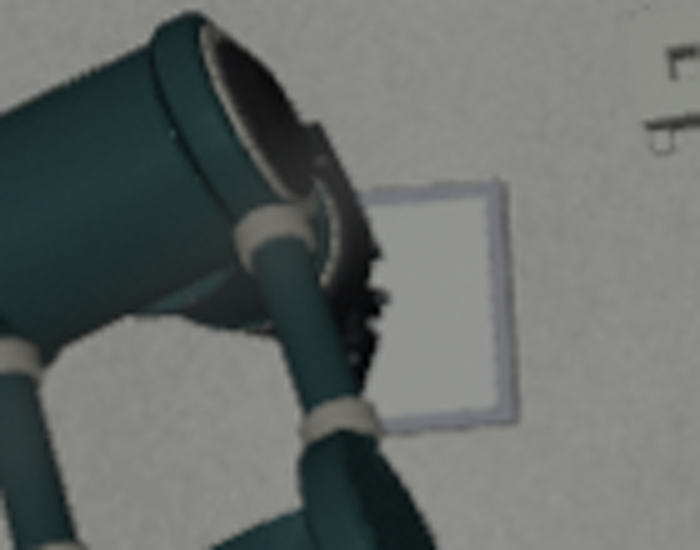

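```bash
python3 - <<'E'
from h import *
s,c=wrist();p,R,y=pose(s);k=read_camera("scene")
u=np.array([-np.sin(y),np.cos(y)]);g=p+np.array([0,0,.0187])
for a in (30,40,45,50,60): print(a,proj(k,g+.067*(np.sin(np.radians(a))*np.array([u[0],u[1],0])-np.cos(np.radians(a))*np.array([0,0,1]))).round(1))
for f in ((426.5,251.5),(427.6,253)):
    X,e=tri(k,f,c,(251,149));d=g-X;print(X,e,np.linalg.norm(d),np.degrees(np.arccos(d[2]/np.linalg.norm(d))),np.linalg.norm(X[:2]-[.447,.289]),np.linalg.norm(g[:2]-[.447,.289]))
t=read_camera("top");cv2.imwrite("pics/t15.png",cv2.resize(t["color"][120:270,150:370],None,fx=3.5,fy=3.5)[...,::-1])
print(sensors.read_state()["time"],s["joint_vel"].round(3))
E
```

```text
30 [419.4 249.5]
40 [424.9 250.6]
45 [427.5 250.8]
50 [430.1 250.9]
60 [434.8 250.6]
[0.4424112  0.31070661 0.1542616 ] 0.001266355703792971 0.0690726471363145 41.76498708981512 0.022186343768003432 0.023822424625310645
[0.44267975 0.31235845 0.15363699] 0.004754063439360485 0.07058732465613424 42.37694268962133 0.02375461412211561 0.023822424625310645
17.5 [-0.001  0.003  0.002  0.002 -0.004  0.002]
```

View pics/t15.png

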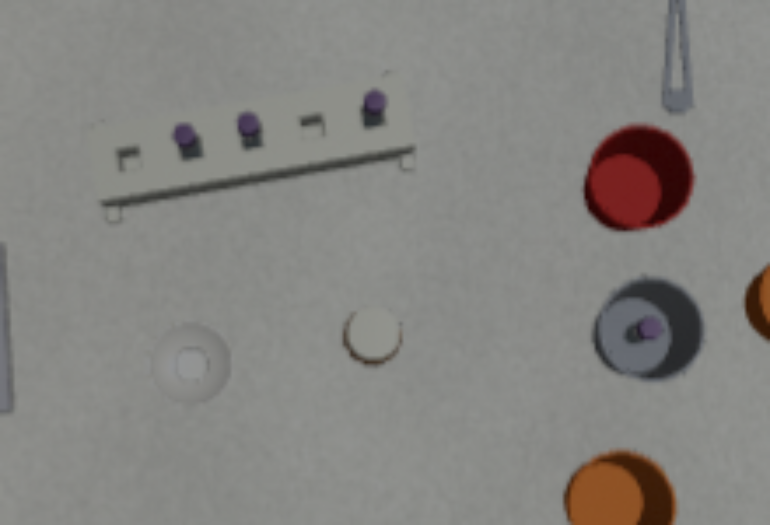

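The tilt measures about 42–45°, the foot is about 0.154 m up, both ends are about 24 mm from the panel centre, and the arm is still. The top view shows three full-length tubes in place, one short tube in the steel beaker, and the jar and dish undisturbed. Handing in.

```bash
python3 -c "
from workcell import job
print(job.finish_job())"
```

```text
the job is handed in; nothing more can be done
None
```

I handed the job in at about 17.5 s. One short tube is in the steel beaker, and the other is held leaning over the light panel. No verdict was reported.

- **First short tube (2nd well from the robot's right):** I lowered it gripped into the steel beaker and let it go. The wrist and top views afterwards showed it standing there.
- **Second short tube (the well at the robot's left end):** The moves could not tilt the tool, so I pivoted the tube in the grip against the rack's end edge. The side force was about 2 N when I checked partway. I then tightened the grip to 40 N and carried the tube over the panel.

**Last checks:**
- **Tilt:** the wrist view alone read about 45° and the wrist and scene views together about 42°. Both are within the limits.
- **Position:** the foot was about 0.154 m up and the cap about 0.206 m. Both were about 24 mm from the panel centre.
- **Stillness:** the tube was still gripped and the joints were at rest.
- **Other things:** the full-length tubes, jar and dish looked unmoved in the last top view. The bottle and most of the tweezers were outside that picture, so I did not check them at the end. I never worked close to either.

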